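# Hold a camera module down on the sprung probe plate of its test nest

## Robot

A 6-joint arm with a two-finger parallel gripper is mounted at the origin on the work surface. World frame = base frame: x ahead of the robot, y to its left, z up, the work surface at z = 0. Lengths are in mm, angles in rad, forces in N, time in s.
With the tool pointing down it reaches from about 375 to 900 mm from the base axis. Payload 3.1 kg.
Tool frame: the origin (TCP) lies at the very end of the fingers, on their centre line; the grasp point (between the pads) lies 19 mm behind it; z points along the fingers, y is the line along which they close (so a half turn about z gives the same grasp; the last joint's range is limited). The gripper opens to 87 mm and grips with 3 to 60 N. Pads are 19 mm wide; open, the fingers measure 117 mm over their backs; the gripper's body (75 mm by 190 mm) begins 51 mm behind the grasp point.
Start: joints at [-1.306, 0.527, 1.433, -0, 1.181, -0.178], TCP at [268.378, -564.42, 222.548] pointing down, gripper open.
Joint ranges: [-3.08, 3.08], [-0.75, 2.2], [0.22, 2.44], [-1.43, 4.57], [0, 2.65], [-2.85, 2.85]. Speed limits (rad/s): [2.79, 2.79, 3.14, 3.14, 3.14, 3.14].

## Interface

Orientations are given as a rotation vector (axis times angle).
In Python, from rig import arm gives the robot as it stands.
- The arm moves only by the tool carry_out, never from a script. Its argument "steps" is a list of rows, each an object of numbers: "gripper": the closure in counts, from 0 (fully open) to 255 (shut); "tx", "ty", "tz": the shift along the tool's x, y, z in units of 60 mm (1.0 is 60 mm); "twist": the turn about the tool's z in units of 8 degrees (1.0 is 8 degrees). A call has exactly 10 rows; each row shifts and turns the commanded pose from where the row before left it, along the tool's axes as they then stand; what a row does not reach is not made up. A row lasts 1/8 s, in which the tool goes at most 62.5 mm and 10.7 degrees, less where a joint would pass 70% of its speed; a pose out of reach is approached as far as the arm can. A call is refused whole if a number of a shift passes 1 or a number of a turn 1, either way. A call with a gripper value outside its range is refused whole. The fingers move at their own pace and stop on an object; the grip force is fixed at half the most. Time passes only in rows, so rows that do not move let the fingers close, or fill a call up. It gives the time, the measured TCP pose, the force, the opening and the grip force at its end, in the units of the state.
- arm.state(): the state, without advancing time (a new reading comes with each control period).
- arm.grab_frame(name): name is "scene" or "side" or "wrist"; returns the picture (400x640x3 uint8, red, green, blue); there is no depth.
- arm.calibration(name): a dict with "fx", "fy", "cx", "cy" (pixels), "R" (3x3) and "t" (3): a world point X has camera coordinates R X + t. Camera axes: x right, y down, z forward; pixel columns grow to the right and rows downward; lengths in mm; the calibration is good to about 2 mm. A picture is of the moment at which its call begins: read the wrist's pose just before it. calibration takes no time and is no camera call; for the wrist camera it gives the pose at the moment of the call.
- arm.close_job(): hands the job in; it is judged then, once.
The state is a dict: "time": time; "joint_pos": joint angles; "qd": joint speeds; "effort": joint torques, N m; "tcp_pos": TCP position; "tcp_rot": TCP orientation; "force": force on the tool from outside, world axes, zero at the start; "ft_torque": the same for the moment, N m; "opening": finger opening in mm; "grip_force": force on a finger pad.
Only numpy, scipy, OpenCV 4.12 (cv2) and the standard library are available. Lean on these libraries where they do the work, as an engineer would, in place of code of your own. Each camera call takes 0.05 s, during which the arm holds its last target. There are 200 camera calls.

## Task

Pull the red push-on dust cover straight up off the test nest and set it down upright in the white tray. Then take the camera module with the orange lens ring from the black tray, seat it upright and square in the nest and press it straight down against the sprung probe plate until both its ears sit firmly on the two steel stops, without forcing it. Finish while still holding it down there, as for the length of a test, and leave the other modules, tools and containers alone.

Things in the scene. Friction and masses are not known exactly. Their poses are not given: they have to be found in the camera images.
- fixture: probe-test fixture, fixed to the bench: grey housing with an aluminium top, 180 x 140 mm, top face 50 mm above the bench. Origin at the centre of its underside, on the bench; x along its length, z up. A black nest block, 96 mm (x) by 60 mm (y), stands 20 mm high on the middle of its top; a steel ball plunger in the middle of each long side of the block holds the dust cover
- seat (a point): where the module's origin lies when it is fully home: on the axis of the nest's pocket, 58 mm above the bench. The pocket is 48 x 38 mm (long side along the fixture's x) with a 3 mm chamfer round its mouth, which is the block's top, 70 mm above the bench
- stops: the two hard stops: steel posts, 12 mm across, 31 mm either side of the pocket's centre along the fixture's x, standing 6 mm above the nest block (tops 76 mm above the bench). Origin the same as the fixture's
- plate (a joint): sprung probe plate, ivory, 46 x 36 mm with ten gold probe tips, in the pocket: 0 when free (its face 66 mm above the bench, 4 mm below the pocket's mouth), growing as it is pressed down, in m. It pushes up with 4 N at 0 and 12 N at 0.008, where a module's ears meet the stops. About 20 N of push in all seats a module firmly; 60 N would damage the fixture
- cover: red dust cover, an open-bottomed hood 106 mm (x) by 74 mm (y) and 32 mm high, with a finger rib on top; about 60 g. Origin at the centre of its underside, z up. At the start it is pushed on over the nest block, resting on the fixture's top, its axes along the fixture's; a straight upward pull of some 5 to 10 N pops it off the balls, and it is clear of the nest once 30 mm higher
- cover_rib (a point): middle of the cover's finger rib, 47.5 mm above the cover's underside. The rib is 50 mm long (along the cover's x), 14 mm thick (along y) and 30 mm high, from 32 to 62 mm above the underside
- cover_tray: empty white tray, fixed, 200 mm (x) by 170 mm (y), rim 16 mm high, floor 4 mm above the bench. Origin at the centre of its underside
- module_tray: black tray, fixed, 310 mm (x) by 130 mm (y), rim 10 mm high, floor 4 mm above the bench; the three camera modules stand in a row along its x. Origin at the centre of its underside
- module: camera module with the orange lens ring, about 0.13 kg, standing lens up: body 44 mm (x) by 34 mm (y) and 50 mm high, then the ring (32 mm across) and black barrel, 60 mm in all. At each x end an ear, 16 mm long, 20 mm wide, 5 mm thick, its underside 18 mm above the module's. Origin at the centre of its underside, z up. It fits the nest either way round, its x along the fixture's x
- module_grip (a point): a good grip height on the module's axis, 39 mm above its underside; grip the plain y faces, 34 mm apart. With the module home, the nest block reaches 12 mm above the module's underside, so the fingertips must stay above that
- module_blue: like module, but with a blue ring: leave it alone
- module_white: like module, but with a white ring: leave it alone
- tweezers: steel tweezers lying on the bench, 120 mm long along x; leave alone. Origin at the middle, on the bench
- screwdriver: screwdriver lying on the bench, 160 mm long; leave alone
- brush: small brush lying on the bench, 150 mm long; leave alone
- bottle: upright clear bottle with a blue cap, 52 mm across, 130 mm high; leave alone. Origin at the centre of its underside
- jar: amber jar with a black lid, 56 mm across, 45 mm high; leave alone. Origin at the centre of its underside

How it is judged (in metres and radians):
On the way, in this order (a step that is already met when the one before it is completed fails the run):
1. the dust cover is off the nest and stands upright in the white tray, let go (x of cover in the frame of cover_tray between -0.06 and 0.06 m and y of cover in the frame of cover_tray between -0.06 and 0.06 m and z of cover in the frame of cover_tray below 0.009 m and angle between cover's own z axis and vertical below 0.1 rad and contact force between the fingers and cover below 0.1 N and linear speed of cover below 0.02 m/s), for 0.2 s.
2. the module with the orange ring is in the nest, pressed down on the probe plate until its ears sit on the stops (horizontal distance between module and seat below 0.004 m and z of module in the frame of fixture below 0.0592 m and angle between module's own z axis and vertical below 0.06 rad and value of joint plate above 0.0068 m and contact force between module and stops above 1.5 N and contact force between module and fixture below 60 N and contact force between the fingers and module above 2 N and linear speed of module below 0.01 m/s), for 0.2 s.
At the end, for the whole second after the job is handed in: orange-ring module upright (0.06 rad) in the nest, within 4 mm of its axis and 1.2 mm of home, plate down 6.8 mm or more, over 1.5 N on the stops, under 60 N on the fixture, fingers on it, at rest; cover upright on the white tray's floor, within 60 mm of its centre along each tray axis, let go (all of step 1 and all of step 2); the arm keeps its last pose, push and grip.
It fails at once if the module is forced down on the fixture with more than 60 N (contact force between module and fixture above 60 N).
It fails at once if another module, a tool or a container is moved by more than 20 mm or tipped over (distance of any of module_blue, module_white, tweezers, screwdriver, brush, bottle, jar from where it was at the start of the episode above 0.02 m or angle between any of module_blue, module_white, bottle, jar's own z axis and vertical above 0.5 rad).
It also fails if it takes over 58 s, if anything falls off the work surface, if the arm or the gripper's body presses on something with over 40 N, if the wrist force passes 120 N, or if a joint passes its speed limit or range.

## Working session

There is one attempt and no reset: what is moved stays moved. The work goes in short steps, Python scripts to look and compute and a tool call to move; the robot and the scene stay as the last step left them, time stands still between calls to the robot, and variables do not carry over. Pictures are saved under pics/ and viewed, at most 10 in all, crops included, and the job is handed in when it is done.

Besides the shell and the picture viewer there is one more tool, called in YAML: its name, and indented under it one key for each argument. carry_out: Moves the arm, as the interface text tells. Its arguments: {"type":"object","properties":{"steps":{"type":"array","items":{"type":"object","properties":{"gripper":{"type":"number"},"tx":{"type":"number"},"ty":{"type":"number"},"tz":{"type":"number"},"twist":{"type":"number"}}}}},"required":["steps"]}

```bash
mkdir -p pics; cat > h.py <<'E'
import numpy as np, cv2
from rig import arm
from scipy.spatial.transform import Rotation as Rn
def grab(n,f):
    c=arm.calibration(n); im=arm.grab_frame(n); cv2.imwrite('pics/'+f+'.png',im[:,:,::-1]); np.savez('pics/'+f+'.npz',**{k:np.array(v) for k,v in c.items()}); return im,c
def load(f):
    return cv2.imread('pics/'+f+'.png')[:,:,::-1], dict(np.load('pics/'+f+'.npz'))
def ray(c,u,v,z):
    R=np.array(c['R']);t=np.array(c['t']); o=-R.T@t
    d=R.T@np.array([(u-c['cx'])/c['fx'],(v-c['cy'])/c['fy'],1]); return (o+d*(z-o[2])/d[2])
def tool(dx,dy,dz=0):
    R=Rn.from_rotvec(arm.state()['tcp_rot']).as_matrix(); return R.T@np.array([dx,dy,dz])/60
def blobs(im,m,amin=30):
    n,l,s,ce=cv2.connectedComponentsWithStats(m.astype(np.uint8)); return [(s[i,4],ce[i].round(1),s[i,:4]) for i in range(1,n) if s[i,4]>amin]
E
python3 - <<'E'
from h import *
s=arm.state(); print({k:np.round(v,3) for k,v in s.items()})
print(Rn.from_rotvec(s['tcp_rot']).as_matrix().round(3))
for n in('scene','side','wrist'):
    im,c=grab(n,n+'0'); R=np.array(c['R']); print(n,(-R.T@np.array(c['t'])).round(0),R[2].round(2),c['fx'])
E
python3 -c "
import cv2,numpy as np
a=[cv2.imread(f'pics/{n}0.png') for n in('scene','side')]
cv2.imwrite('pics/w.png',np.vstack([x[:300] if 0 else cv2.resize(x,(480,300)) for x in a]))"
```

```text
{'time': np.float64(0.0), 'joint_pos': array([-1.306,  0.528,  1.434, -0.   ,  1.181, -0.179]), 'qd': array([-0.002,  0.001,  0.001, -0.   ,  0.001,  0.001]), 'effort': array([ -0.   , -44.004, -17.659,   0.063,   0.058,  -0.   ]), 'tcp_pos': array([ 268.181, -563.728,  221.588]), 'tcp_rot': array([-3.062, -0.691,  0.   ]), 'force': array([ 0.427,  0.356, -0.533]), 'ft_torque': array([-0.031,  0.022, -0.027]), 'grip_force': np.float64(0.0), 'opening': np.float64(87.154)}
[[ 0.903  0.429 -0.001]
 [ 0.429 -0.903  0.002]
 [ 0.    -0.002 -1.   ]]
scene [1068. -465. 1105.] [-0.39  0.38 -0.84] 383.0053265332523
side [ 478. 1258. 1088.] [ 0.07 -0.78 -0.63] 514.9903632801025
wrist [ 329. -535.  384.] [-0.22 -0.11 -0.97] 282.43720034707366
```

View pics/scene0.png

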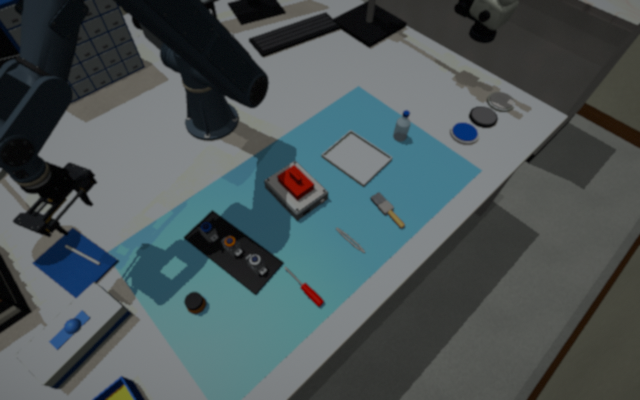

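View pics/side0.png

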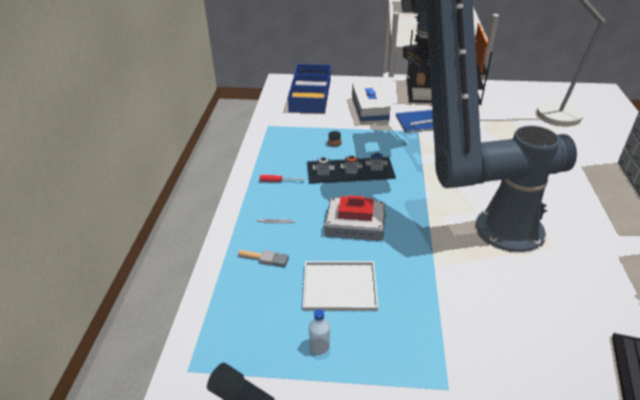

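The scene view shows the red cover at about (296,180), the white tray centred near (357,158) and the black tray near (235,250), with the orange module in the middle at (230,242). The side view agrees, with the cover at (355,207) and the tray at (340,285).

```bash
python3 - <<'E'
from h import *
for f,roi in(('scene0',(230,90,420,300)),('side0',(290,130,410,320))):
    im,c=load(f); hsv=cv2.cvtColor(np.ascontiguousarray(im),cv2.COLOR_RGB2HSV); M=np.zeros(im.shape[:2],bool)
    x0,y0,x1,y1=(180,90,420,300) if f=='scene0' else roi; M[y0:y1,x0:x1]=1
    H,S,V=hsv[...,0],hsv[...,1],hsv[...,2]
    for nm,m,z in(('red',((H<6)|(H>174))&(S>150)&(V>80),92),('orange',(H>6)&(H<20)&(S>110)&(V>60),59),('white',(S<45)&(V>140),8)):
        for a,ce,b in blobs(im,m&M,8 if nm=='orange' else 150):
            print(f,nm,a,ce,b,ray(c,*ce,z).round(0))
            if nm!='orange':
                l=cv2.connectedComponents((m&M).astype(np.uint8))[1]; k=l[int(ce[1]),int(ce[0])]
                if k: 
                    p=np.argwhere(l==k)[:,::-1].astype(np.float32)
                    w=np.array([ray(c,*q,16 if nm=='white' else 82)[:2] for q in p],np.float32); print(cv2.minAreaRect(w))
E
```

```text
scene0 red 497 [295.8 180.5] [281 166  32  30] [497.   6.  92.]
scene0 orange 66 [229.1 241.4] [224 236  11  11] [ 513. -280.   59.]
side0 red 448 [355.5 205.6] [339 196  34  19] [487.  31.  92.]
((486.70269775390625, 15.342479705810547), (85.35682678222656, 101.61878967285156), 85.76484680175781)
side0 orange 20 [335.4 142.4] [331 141   9   4] [ 575. -378.   59.]
side0 orange 23 [351.  159.1] [347 158   9   4] [ 513. -271.   59.]
side0 white 640 [350.  218.4] [324 197  59  33] [504.  -6.   8.]
side0 white 3261 [339.4 285.3] [303 261  75  48] [521. 283.   8.]
((521.4806518554688, 283.5395812988281), (199.9669647216797, 174.05572509765625), 4.314560890197754)
```

carry_out:
  steps:
    - {"tx": 0.72, "ty": -0.7, "gripper": 0}
    - {"tx": 0.72, "ty": -0.7, "gripper": 0}
    - {"tx": 0.72, "ty": -0.7, "gripper": 0}
    - {"tx": 0.72, "ty": -0.7, "gripper": 0}
    - {"tx": 0.72, "ty": -0.7, "gripper": 0}
    - {"tx": 0.72, "ty": -0.7, "gripper": 0}
    - {"tx": 0.72, "ty": -0.7, "gripper": 0}
    - {"tx": 0.72, "ty": -0.7, "gripper": 0}
    - {"tx": 0.72, "ty": -0.7, "gripper": 0}
    - {"tx": 0.5, "ty": -0.5, "gripper": 0}

```text
invalid input at $.steps[0]: expected keys gripper, tx, ty, tz, twist
```

carry_out:
  steps:
    - {"twist": 0.9, "gripper": 0}
    - {"twist": 0.9, "gripper": 0}
    - {"twist": 0.9, "gripper": 0}
    - {"twist": 0.5, "gripper": 0}
    - {"tz": 0, "gripper": 0}
    - {"tz": 0, "gripper": 0}
    - {"gripper": 0}
    - {"gripper": 0}
    - {"gripper": 0}
    - {"gripper": 0}

```text
invalid input at $.steps[0]: expected keys gripper, tx, ty, tz, twist
```

```bash
python3 - <<'E'
from h import *
s=arm.state(); print(s['tcp_pos'],Rn.from_rotvec(s['tcp_rot']).as_matrix().round(3)); grab('wrist','w1')
E
```

```text
[ 268.24149756 -563.87216242  221.76622636] [[ 0.903  0.429 -0.   ]
 [ 0.429 -0.903  0.002]
 [ 0.    -0.002 -1.   ]]
```

View pics/w1.png

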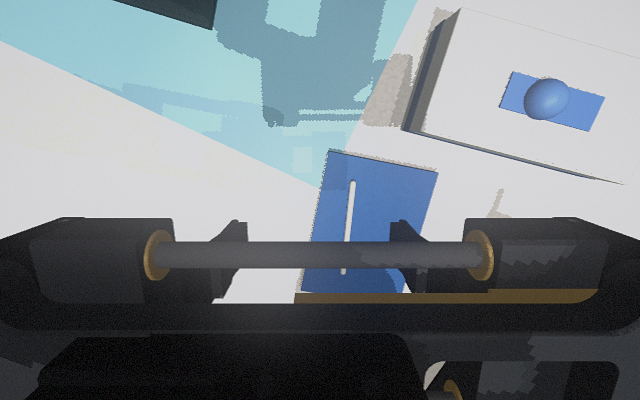

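The view still shows the start area: the move was refused because every key is required. I'm resending it with full rows, aimed to stop about 75 mm short in x because the camera looks forward.

carry_out:
  steps:
    - {"tx": 0.64, "ty": -0.76, "tz": 0, "twist": 0, "gripper": 0}
    - {"tx": 0.64, "ty": -0.76, "tz": 0, "twist": 0, "gripper": 0}
    - {"tx": 0.64, "ty": -0.76, "tz": 0, "twist": 0, "gripper": 0}
    - {"tx": 0.64, "ty": -0.76, "tz": 0, "twist": 0, "gripper": 0}
    - {"tx": 0.64, "ty": -0.76, "tz": 0, "twist": 0, "gripper": 0}
    - {"tx": 0.64, "ty": -0.76, "tz": 0, "twist": 0, "gripper": 0}
    - {"tx": 0.64, "ty": -0.76, "tz": 0, "twist": 0, "gripper": 0}
    - {"tx": 0.64, "ty": -0.76, "tz": 0, "twist": 0, "gripper": 0}
    - {"tx": 0.64, "ty": -0.76, "tz": 0, "twist": 0, "gripper": 0}
    - {"tx": 0.6, "ty": -0.7, "tz": 0, "twist": 0, "gripper": 0}

```text
time: 1.45
tcp_pos: [419.1, 10.0, 222.7]
tcp_rot: [3.064, 0.692, 0.001]
force: [1.2, -0.1, 0.2]
opening: 86.7
grip_force: 0.0
```

carry_out:
  steps:
    - {"tx": 0, "ty": 0, "tz": 0, "twist": 0.9, "gripper": 0}
    - {"tx": 0, "ty": 0, "tz": 0, "twist": 0.9, "gripper": 0}
    - {"tx": 0, "ty": 0, "tz": 0, "twist": 0.9, "gripper": 0}
    - {"tx": 0, "ty": 0, "tz": 0, "twist": 0.5, "gripper": 0}
    - {"tx": 0, "ty": 0, "tz": 0, "twist": 0, "gripper": 0}
    - {"tx": 0, "ty": 0, "tz": 0, "twist": 0, "gripper": 0}
    - {"tx": 0, "ty": 0, "tz": 0, "twist": 0, "gripper": 0}
    - {"tx": 0, "ty": 0, "tz": 0, "twist": 0, "gripper": 0}
    - {"tx": 0, "ty": 0, "tz": 0, "twist": 0, "gripper": 0}
    - {"tx": 0, "ty": 0, "tz": 0, "twist": 0, "gripper": 0}

```text
time: 2.7
tcp_pos: [418.8, 8.0, 222.6]
tcp_rot: [3.142, -0.005, 0.0]
force: [-0.5, 0.4, 0.5]
opening: 87.0
grip_force: 0.0
```

```bash
python3 - <<'E'
from h import *
s=arm.state(); print(s['time'],s['tcp_pos'],Rn.from_rotvec(s['tcp_rot']).as_matrix().round(3)); grab('wrist','w2')
E
```

```text
2.7 [418.7699425    7.99391566 222.55135037] [[ 1.    -0.003  0.   ]
 [-0.003 -1.    -0.   ]
 [ 0.     0.    -1.   ]]
```

View pics/w2.png

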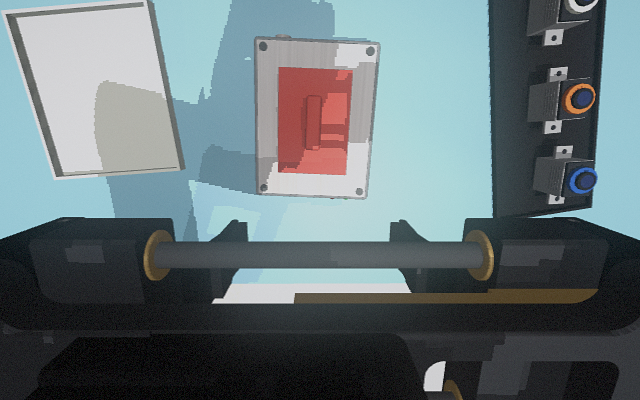

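The wrist view has everything: the fixture's screw heads at (264,46), (370,51), (359,191) and (264,187), and the rib at about (314,122). The white tray's outer corners are near (5,12), (148,0), (184,168) and (57,179). The orange ring is at (579,98).

```bash
python3 - <<'E'
from h import *
im,c=load('w2'); hsv=cv2.cvtColor(np.ascontiguousarray(im),cv2.COLOR_RGB2HSV); H,S,V=[hsv[...,i] for i in range(3)]
P=np.array([ray(c,*p,50) for p in((264,46),(370,51),(359,191),(264,187))])[:,:2]; print('fix screws',P.round(0).tolist(),P.mean(0))
for a,b in((3,0),(2,1)): d=P[b]-P[a]; print('yaw',np.degrees(np.arctan2(d[1],d[0])),np.hypot(*d))
# cover
m=((H<8)|(H>172))&(S>100)&(V>60); m=m.astype(np.uint8)
ct=max(cv2.findContours(m,0,2)[0],key=cv2.contourArea)[:,0]
w=np.array([ray(c,*q,82)[:2] for q in ct],np.float32); print('cover',cv2.minAreaRect(w))
# rib top: brighter/darker?
P=np.array([ray(c,*p,112)[:2] for p in((307,96),(322,96),(307,150),(320,150))]); print('ribtop guess',P.mean(0))
T=np.array([ray(c,*p,16)[:2] for p in((5,12),(148,0),(184,168),(57,179))]); print('tray',T.round(0).tolist(),T.mean(0))
m=((H>8)&(H<22)&(S>130)&(V>80)); m[:,:500]=0
for b in blobs(im,m,20): print('orange',b,ray(c,*b[1],52))
m=((H>100)&(H<125)&(S>130)&(V>60)); m[:,:500]=0
for b in blobs(im,m,20): print('blue',b,ray(c,*b[1],52))
for p in((558,75),(553,127),(564,152),(556,200)): print('ear',ray(c,*p,23).round(1))
g=cv2.resize(im[55:185,265:365],None,fx=5,fy=4.5); cv2.imwrite('pics/crop.png',g[:,:,::-1])
E
```

```text
fix screws [[567.0, 65.0], [562.0, -49.0], [406.0, -42.0], [412.0, 73.0]] [486.74470016  11.94412735]
yaw -2.9298973782941697 155.9426400715911
yaw -2.537067811010903 156.00265115658817
cover ((486.623046875, 12.611806869506836), (73.18657684326172, 105.71347045898438), 87.18182373046875)
ribtop guess [486.03951389  11.30562668]
tray [[612.0, 369.0], [624.0, 202.0], [430.0, 184.0], [416.0, 355.0]] [520.50297733 277.34763824]
orange (np.int32(365), array([576.8,  98.6]), array([563,  83,  33,  31], dtype=int32)) [ 512.07444033 -282.33445926   52.        ]
orange (np.int32(21), array([527.9, 295.9]), array([524, 291,   8,  10], dtype=int32)) [ 261.28206043 -272.78700449   52.        ]
blue (np.int32(346), array([578.1, 179. ]), array([566, 167,  32,  27], dtype=int32)) [ 420.43576808 -304.33739971   52.        ]
blue (np.int32(49), array([586.9, 180.6]), array([581, 175,  12,  12], dtype=int32)) [ 418.43931852 -315.35860929   52.        ]
ear [ 541.2 -279.1   23. ]
ear [ 480.8 -285.4   23. ]
ear [ 449.8 -305.7   23. ]
ear [ 386.4 -308.5   23. ]
```

View pics/crop.png

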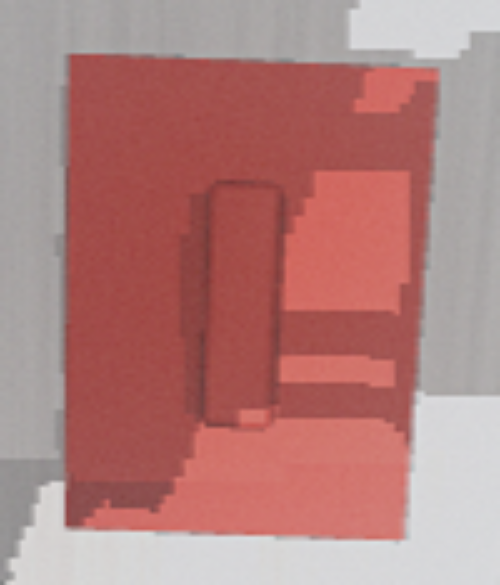

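Cover centre is (486.7, 12.2) with yaw −2.8°. The crop confirms the rib is centred on the cover. I'll move over it, descend to TCP z≈86 and grip.

carry_out:
  steps:
    - {"tx": 0.57, "ty": -0.04, "tz": 0, "twist": 0.33, "gripper": 0}
    - {"tx": 0.57, "ty": 0, "tz": 0, "twist": 0, "gripper": 0}
    - {"tx": 0, "ty": 0, "tz": 0.4, "twist": 0, "gripper": 0}
    - {"tx": 0, "ty": 0, "tz": 0.5, "twist": 0, "gripper": 0}
    - {"tx": 0, "ty": 0, "tz": 0.5, "twist": 0, "gripper": 0}
    - {"tx": 0, "ty": 0, "tz": 0.4, "twist": 0, "gripper": 0}
    - {"tx": 0, "ty": 0, "tz": 0.3, "twist": 0, "gripper": 0}
    - {"tx": 0, "ty": 0, "tz": 0.17, "twist": 0, "gripper": 0}
    - {"tx": 0, "ty": 0, "tz": 0, "twist": 0, "gripper": 0}
    - {"tx": 0, "ty": 0, "tz": 0, "twist": 0, "gripper": 0}

```text
time: 4.0
tcp_pos: [487.7, 8.5, 86.9]
tcp_rot: [3.14, -0.077, 0.002]
force: [0.5, 0.1, 0.1]
opening: 87.1
grip_force: 0.0
```

carry_out:
  steps:
    - {"tx": 0, "ty": 0, "tz": 0, "twist": 0, "gripper": 255}
    - {"tx": 0, "ty": 0, "tz": 0, "twist": 0, "gripper": 255}
    - {"tx": 0, "ty": 0, "tz": 0, "twist": 0, "gripper": 255}
    - {"tx": 0, "ty": 0, "tz": 0, "twist": 0, "gripper": 255}
    - {"tx": 0, "ty": 0, "tz": 0, "twist": 0, "gripper": 255}
    - {"tx": 0, "ty": 0, "tz": 0, "twist": 0, "gripper": 255}
    - {"tx": 0, "ty": 0, "tz": 0, "twist": 0, "gripper": 255}
    - {"tx": 0, "ty": 0, "tz": 0, "twist": 0, "gripper": 255}
    - {"tx": 0, "ty": 0, "tz": 0, "twist": 0, "gripper": 255}
    - {"tx": 0, "ty": 0, "tz": 0, "twist": 0, "gripper": 255}

```text
time: 5.25
tcp_pos: [487.1, 11.1, 86.5]
tcp_rot: [-3.137, 0.081, -0.001]
force: [1.6, 10.0, 2.5]
opening: 13.8
grip_force: 30.0
```

carry_out:
  steps:
    - {"tx": 0, "ty": -0.05, "tz": 0, "twist": 0, "gripper": 255}
    - {"tx": 0, "ty": 0, "tz": 0, "twist": 0, "gripper": 255}
    - {"tx": 0, "ty": 0, "tz": -0.05, "twist": 0, "gripper": 255}
    - {"tx": 0, "ty": 0, "tz": -0.1, "twist": 0, "gripper": 255}
    - {"tx": 0, "ty": 0, "tz": -0.15, "twist": 0, "gripper": 255}
    - {"tx": 0, "ty": 0, "tz": -0.2, "twist": 0, "gripper": 255}
    - {"tx": 0, "ty": 0, "tz": -0.25, "twist": 0, "gripper": 255}
    - {"tx": 0, "ty": 0, "tz": -0.25, "twist": 0, "gripper": 255}
    - {"tx": 0, "ty": 0, "tz": -0.2, "twist": 0, "gripper": 255}
    - {"tx": 0, "ty": 0, "tz": 0, "twist": 0, "gripper": 255}

```text
time: 6.5
tcp_pos: [488.3, 11.2, 159.9]
tcp_rot: [3.14, -0.077, 0.005]
force: [-0.0, 0.6, -0.9]
opening: 13.7
grip_force: 30.0
```

```bash
python3 - <<'E'
from h import *
s=arm.state(); print(s['tcp_pos'].round(1),s['force'].round(1),s['opening']); print(tool(521-s['tcp_pos'][0],281-s['tcp_pos'][1]).round(3))
grab('side','s1'); im,c=load('s1')
cv2.imwrite('pics/s1c.png',cv2.resize(im[130:330,250:430],None,fx=3,fy=3)[:,:,::-1])
E
```

```text
[488.3  11.2 159.9] [-0.   0.6 -0.9] 13.660496409431163
[ 3.240e-01 -4.518e+00 -3.000e-03]
```

View pics/s1c.png

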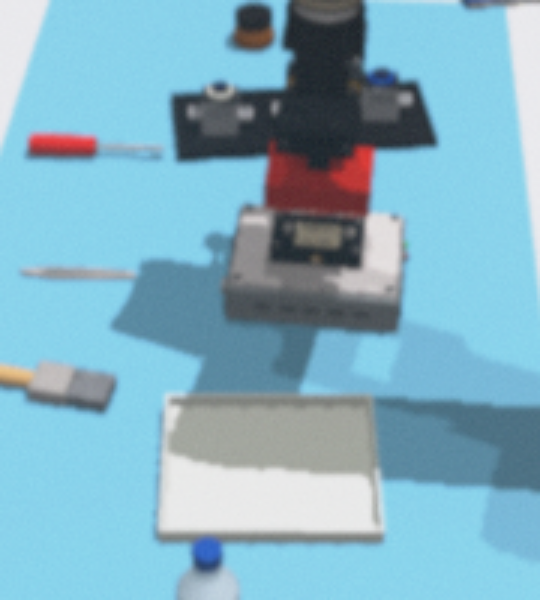

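The crop shows the cover off and held above the bare nest, with the other items untouched. Before moving to the tray I'll check the bottle's clearance from the gripper body.

```bash
python3 - <<'E'
from h import *
_,c=load('side0'); print(ray(c,319,312,130), ray(c,319,352,0)); _,c=load('scene0'); print(ray(c,406,114,130),ray(c,400,137,0))
E
```

```text
[559.10170505 480.38333487 130.        ] [559.03242131 499.38930939   0.        ]
[565.19087798 473.39850162 130.        ] [562.4600923  483.96454004   0.        ]
```

carry_out:
  steps:
    - {"tx": 0.04, "ty": -0.4, "tz": 0, "twist": 0, "gripper": 255}
    - {"tx": 0.04, "ty": -0.5, "tz": 0, "twist": 0, "gripper": 255}
    - {"tx": 0.04, "ty": -0.6, "tz": 0, "twist": 0, "gripper": 255}
    - {"tx": 0.04, "ty": -0.6, "tz": 0, "twist": 0, "gripper": 255}
    - {"tx": 0.04, "ty": -0.6, "tz": 0, "twist": 0, "gripper": 255}
    - {"tx": 0.04, "ty": -0.6, "tz": 0, "twist": 0, "gripper": 255}
    - {"tx": 0.04, "ty": -0.5, "tz": 0, "twist": 0, "gripper": 255}
    - {"tx": 0.04, "ty": -0.3, "tz": 0, "twist": 0, "gripper": 255}
    - {"tx": 0, "ty": 0, "tz": 0.2, "twist": 0, "gripper": 255}
    - {"tx": 0, "ty": 0, "tz": 0, "twist": 0, "gripper": 255}

```text
time: 7.8
tcp_pos: [517.0, 255.0, 144.6]
tcp_rot: [3.139, -0.078, -0.007]
force: [-0.6, -0.6, -0.3]
opening: 13.7
grip_force: 30.0
```

carry_out:
  steps:
    - {"tx": 0.03, "ty": -0.35, "tz": 0.2, "twist": 0, "gripper": 255}
    - {"tx": 0, "ty": 0, "tz": 0.4, "twist": 0, "gripper": 255}
    - {"tx": 0, "ty": 0, "tz": 0.4, "twist": 0, "gripper": 255}
    - {"tx": 0, "ty": 0, "tz": 0.3, "twist": 0, "gripper": 255}
    - {"tx": 0, "ty": 0, "tz": 0.2, "twist": 0, "gripper": 255}
    - {"tx": 0, "ty": 0, "tz": 0.1, "twist": 0, "gripper": 255}
    - {"tx": 0, "ty": 0, "tz": 0.06, "twist": 0, "gripper": 255}
    - {"tx": 0, "ty": 0, "tz": 0.03, "twist": 0, "gripper": 255}
    - {"tx": 0, "ty": 0, "tz": 0, "twist": 0, "gripper": 255}
    - {"tx": 0, "ty": 0, "tz": 0, "twist": 0, "gripper": 255}

```text
time: 9.05
tcp_pos: [521.6, 277.4, 45.4]
tcp_rot: [-3.14, 0.077, -0.001]
force: [0.6, 0.4, -0.4]
opening: 13.9
grip_force: 30.0
```

carry_out:
  steps:
    - {"tx": 0, "ty": 0, "tz": 0.04, "twist": 0, "gripper": 255}
    - {"tx": 0, "ty": 0, "tz": 0.03, "twist": 0, "gripper": 255}
    - {"tx": 0, "ty": 0, "tz": 0.01, "twist": 0, "gripper": 255}
    - {"tx": 0, "ty": 0, "tz": 0, "twist": 0, "gripper": 255}
    - {"tx": 0, "ty": 0, "tz": 0, "twist": 0, "gripper": 0}
    - {"tx": 0, "ty": 0, "tz": 0, "twist": 0, "gripper": 0}
    - {"tx": 0, "ty": 0, "tz": 0, "twist": 0, "gripper": 0}
    - {"tx": 0, "ty": 0, "tz": 0, "twist": 0, "gripper": 0}
    - {"tx": 0, "ty": 0, "tz": 0, "twist": 0, "gripper": 0}
    - {"tx": 0, "ty": 0, "tz": 0, "twist": 0, "gripper": 0}

```text
time: 10.3
tcp_pos: [521.4, 277.3, 40.2]
tcp_rot: [-3.141, 0.077, -0.0]
force: [0.1, 0.9, 0.1]
opening: 65.7
grip_force: 0.0
```

carry_out:
  steps:
    - {"tx": 0, "ty": 0, "tz": -0.2, "twist": 0, "gripper": 0}
    - {"tx": 0, "ty": 0, "tz": -0.5, "twist": 0, "gripper": 0}
    - {"tx": 0, "ty": 0, "tz": -0.8, "twist": 0, "gripper": 0}
    - {"tx": 0, "ty": 0, "tz": -0.8, "twist": 0, "gripper": 0}
    - {"tx": 0, "ty": 0, "tz": -0.8, "twist": 0, "gripper": 0}
    - {"tx": 0, "ty": 0, "tz": -0.3, "twist": 0, "gripper": 0}
    - {"tx": 0, "ty": 0, "tz": 0, "twist": 0, "gripper": 0}
    - {"tx": 0, "ty": 0, "tz": 0, "twist": 0, "gripper": 0}
    - {"tx": 0, "ty": 0, "tz": 0, "twist": 0, "gripper": 0}
    - {"tx": 0, "ty": 0, "tz": 0, "twist": 0, "gripper": 0}

```text
time: 11.55
tcp_pos: [520.8, 277.1, 243.0]
tcp_rot: [3.14, -0.077, -0.004]
force: [-0.6, 0.5, -0.0]
opening: 86.8
grip_force: 0.0
```

```bash
python3 - <<'E'
from h import *
s=arm.state(); print(s['tcp_pos'].round(1),s['time'])
im,c=grab('side','s2'); hsv=cv2.cvtColor(np.ascontiguousarray(im),cv2.COLOR_RGB2HSV); H,S,V=[hsv[...,i] for i in range(3)]
m=((H<6)|(H>174))&(S>150)&(V>80); m[:,:290]=0; 
for b in blobs(im,m,60): print(b,ray(c,*b[1],36))
print(tool(440-s['tcp_pos'][0],-285-s['tcp_pos'][1]).round(2))
E
```

```text
[520.8 277.1 243. ] 11.55
(np.int32(132), array([326.1, 277.1]), array([321, 268,  11,  18], dtype=int32)) [558.37016084 281.31447442  36.        ]
(np.int32(83), array([342.3, 282.6]), array([334, 279,  18,   9], dtype=int32)) [512.66674131 298.22179623  36.        ]
[-0.89  9.42  0.01]
```

carry_out:
  steps:
    - {"tx": -0.09, "ty": 0.9, "tz": 0, "twist": 0, "gripper": 0}
    - {"tx": -0.09, "ty": 0.95, "tz": 0, "twist": 0, "gripper": 0}
    - {"tx": -0.09, "ty": 0.95, "tz": 0, "twist": 0, "gripper": 0}
    - {"tx": -0.09, "ty": 0.95, "tz": 0, "twist": 0, "gripper": 0}
    - {"tx": -0.09, "ty": 0.95, "tz": 0, "twist": 0, "gripper": 0}
    - {"tx": -0.09, "ty": 0.95, "tz": 0, "twist": 0, "gripper": 0}
    - {"tx": -0.09, "ty": 0.95, "tz": 0, "twist": 0, "gripper": 0}
    - {"tx": -0.09, "ty": 0.95, "tz": 0, "twist": 0, "gripper": 0}
    - {"tx": -0.09, "ty": 0.95, "tz": 0, "twist": 0, "gripper": 0}
    - {"tx": -0.09, "ty": 0.9, "tz": 0, "twist": 0, "gripper": 0}

```text
time: 12.85
tcp_pos: [439.3, -285.5, 243.9]
tcp_rot: [-3.14, 0.078, -0.0]
force: [0.9, 0.1, -0.5]
opening: 87.3
grip_force: 0.0
```

carry_out:
  steps:
    - {"tx": 0, "ty": 0, "tz": 0.2, "twist": 0, "gripper": 0}
    - {"tx": 0, "ty": 0, "tz": 0.2, "twist": 0, "gripper": 0}
    - {"tx": 0, "ty": 0, "tz": 0.2, "twist": 0, "gripper": 0}
    - {"tx": 0, "ty": 0, "tz": 0, "twist": 0, "gripper": 0}
    - {"tx": 0, "ty": 0, "tz": 0, "twist": 0, "gripper": 0}
    - {"tx": 0, "ty": 0, "tz": 0, "twist": 0, "gripper": 0}
    - {"tx": 0, "ty": 0, "tz": 0, "twist": 0, "gripper": 0}
    - {"tx": 0, "ty": 0, "tz": 0, "twist": 0, "gripper": 0}
    - {"tx": 0, "ty": 0, "tz": 0, "twist": 0, "gripper": 0}
    - {"tx": 0, "ty": 0, "tz": 0, "twist": 0, "gripper": 0}

```text
time: 14.1
tcp_pos: [439.7, -283.5, 208.2]
tcp_rot: [3.141, -0.077, 0.0]
force: [0.3, 0.6, -0.6]
opening: 87.0
grip_force: 0.0
```

```bash
python3 - <<'E'
from h import *
s=arm.state(); print(s['tcp_pos'].round(1),s['time'])
grab('wrist','w3')
im,c=load('w3'); hsv=cv2.cvtColor(np.ascontiguousarray(im),cv2.COLOR_RGB2HSV); H,S,V=[hsv[...,i] for i in range(3)]
m=((H>8)&(H<22)&(S>130)&(V>80)); m[215:]=0
for b in blobs(im,m,20): print('orange',b,ray(c,*b[1],58))
E
```

```text
[ 439.7 -283.5  208.2] 14.1
orange (np.int32(358), array([309.9, 118.8]), array([296, 104,  29,  31], dtype=int32)) [ 512.29178852 -278.60295123   58.        ]
```

View pics/w3.png

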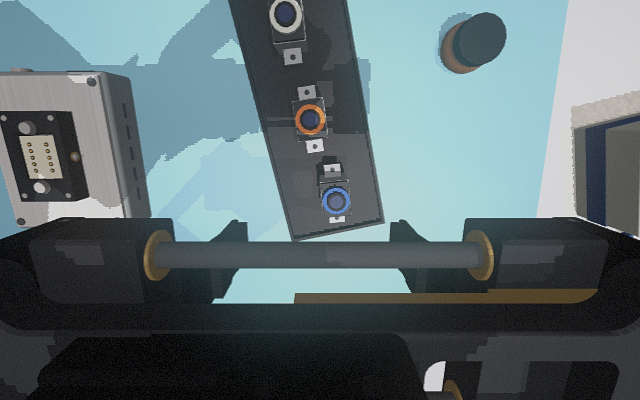

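The orange ring is at (310,119) with its ear holes at (307,92) and (315,146). The nest is visible too, with its stop tops at about (27,128) and (41,187).

```bash
python3 - <<'E'
from h import *
im,c=load('w3')
a=ray(c,307,92,23);b=ray(c,315,146,23); d=a-b; print('ears',a,b,(a+b)/2,np.hypot(*d[:2]),np.degrees(np.arctan2(d[1],d[0])))
P=np.array([ray(c,*p,50)[:2] for p in((294,98),(322,96),(328,138),(299,141))]); print(P.mean(0)); print('ring',ray(c,310.5,119.3,54))
a=ray(c,27,128,76);b=ray(c,41,187,76); d=a-b; print('stops',a,b,(a+b)/2,np.hypot(*d[:2]),np.degrees(np.arctan2(d[1],d[0])))
g=cv2.resize(im[80:160,270:350],None,fx=7,fy=7,interpolation=cv2.INTER_CUBIC); cv2.imwrite('pics/c3.png',g[:,:,::-1])
E
```

```text
ears [ 543.037972   -276.00358226   23.        ] [ 480.67779977 -282.02192747   23.        ] [ 511.85788588 -279.01275487   23.        ] 62.64991268940574 5.512511177090211
[ 512.55037686 -279.36372095]
ring [ 511.80323085 -279.1132007    54.        ]
stops [517.29912456   8.04848548  76.        ] [456.1063126   11.80191264  76.        ] [486.70271858   9.92519906  76.        ] 61.30781720890791 -3.5099946033795795
```

View pics/c3.png

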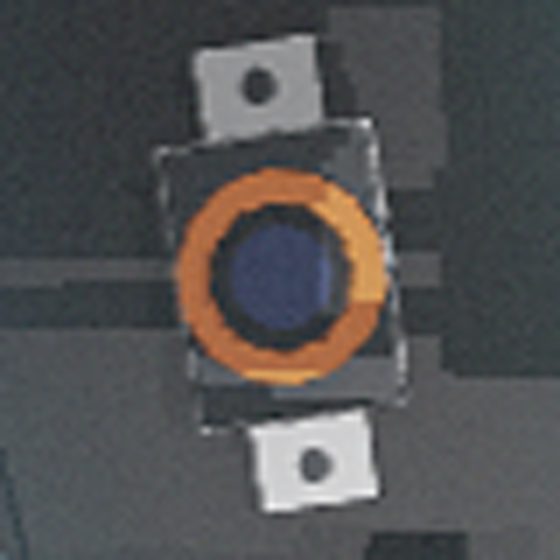

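Module centre is (512, −279) with yaw about 5.5°. I'll move above it, twist −8.3° and descend partway.

carry_out:
  steps:
    - {"tx": 0.6, "ty": -0.07, "tz": 0, "twist": 0, "gripper": 0}
    - {"tx": 0.6, "ty": -0.06, "tz": 0, "twist": 0, "gripper": 0}
    - {"tx": 0, "ty": 0, "tz": 0.3, "twist": -0.5, "gripper": 0}
    - {"tx": 0, "ty": 0, "tz": 0.5, "twist": -0.53, "gripper": 0}
    - {"tx": 0, "ty": 0, "tz": 0.5, "twist": 0, "gripper": 0}
    - {"tx": 0, "ty": 0, "tz": 0.4, "twist": 0, "gripper": 0}
    - {"tx": 0, "ty": 0, "tz": 0.2, "twist": 0, "gripper": 0}
    - {"tx": 0, "ty": 0, "tz": 0, "twist": 0, "gripper": 0}
    - {"tx": 0, "ty": 0, "tz": 0, "twist": 0, "gripper": 0}
    - {"tx": 0, "ty": 0, "tz": 0, "twist": 0, "gripper": 0}

```text
time: 15.4
tcp_pos: [512.7, -279.6, 95.2]
tcp_rot: [3.137, 0.149, 0.003]
force: [0.3, -0.3, -0.2]
opening: 87.1
grip_force: 0.0
```

```bash
python3 - <<'E'
from h import *
s=arm.state(); p=s['tcp_pos']; print(p.round(1),s['time'],np.degrees(np.arctan2(*Rn.from_rotvec(s['tcp_rot']).as_matrix()[[1,0],0]))); print(tool(512-p[0],-279-p[1],24-p[2]).round(3))
im,c=grab('wrist','w4')
E
```

```text
[ 512.7 -279.6   95.2] 15.4 5.428373836725163
[-0.012 -0.013  1.187]
```

carry_out:
  steps:
    - {"tx": 0, "ty": 0, "tz": 0.3, "twist": 0, "gripper": 0}
    - {"tx": 0, "ty": 0, "tz": 0.4, "twist": 0, "gripper": 0}
    - {"tx": 0, "ty": 0, "tz": 0.3, "twist": 0, "gripper": 0}
    - {"tx": 0, "ty": 0, "tz": 0.18, "twist": 0, "gripper": 0}
    - {"tx": 0, "ty": 0, "tz": 0, "twist": 0, "gripper": 0}
    - {"tx": 0, "ty": 0, "tz": 0, "twist": 0, "gripper": 0}
    - {"tx": 0, "ty": 0, "tz": 0, "twist": 0, "gripper": 255}
    - {"tx": 0, "ty": 0, "tz": 0, "twist": 0, "gripper": 255}
    - {"tx": 0, "ty": 0, "tz": 0, "twist": 0, "gripper": 255}
    - {"tx": 0, "ty": 0, "tz": 0, "twist": 0, "gripper": 255}

```text
time: 16.7
tcp_pos: [512.1, -279.2, 23.5]
tcp_rot: [3.138, 0.149, 0.0]
force: [0.2, 0.1, 0.3]
opening: 55.0
grip_force: 0.0
```

carry_out:
  steps:
    - {"tx": 0, "ty": 0, "tz": 0, "twist": 0, "gripper": 255}
    - {"tx": 0, "ty": 0, "tz": 0, "twist": 0, "gripper": 255}
    - {"tx": 0, "ty": 0, "tz": 0, "twist": 0, "gripper": 255}
    - {"tx": 0, "ty": 0, "tz": -0.1, "twist": 0, "gripper": 255}
    - {"tx": 0, "ty": 0, "tz": -0.3, "twist": 0, "gripper": 255}
    - {"tx": 0, "ty": 0, "tz": -0.5, "twist": 0, "gripper": 255}
    - {"tx": 0, "ty": 0, "tz": -0.5, "twist": 0, "gripper": 255}
    - {"tx": 0, "ty": 0, "tz": -0.5, "twist": 0, "gripper": 255}
    - {"tx": 0, "ty": 0, "tz": -0.3, "twist": 0, "gripper": 255}
    - {"tx": 0, "ty": 0, "tz": 0, "twist": 0, "gripper": 255}

```text
time: 17.95
tcp_pos: [513.1, -280.0, 158.1]
tcp_rot: [3.134, 0.149, 0.006]
force: [-0.1, 0.0, -2.5]
opening: 33.7
grip_force: 30.0
```

```bash
python3 - <<'E'
from h import *
s=arm.state(); p=s['tcp_pos']; print(p.round(1),s['time'],s['opening'],s['force'],np.degrees(np.arctan2(*Rn.from_rotvec(s['tcp_rot']).as_matrix()[[1,0],0]))); print(tool(486.5-p[0],12-p[1]).round(3))
im,c=grab('wrist','w5')
E
```

```text
[ 513.1 -280.   158.1] 17.95 33.65299286259964 [-0.08896485  0.0392261  -2.51694109] 5.434382958781876
[ 0.019 -4.886 -0.018]
```

View pics/w5.png

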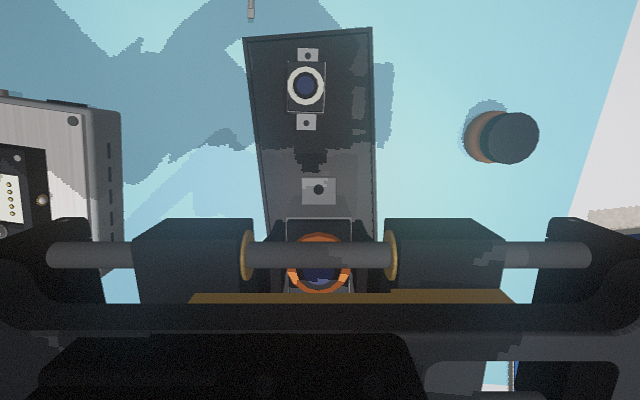

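The module is held squarely between the fingers, with its front ear hole at (319,190), and the blue and white modules are still in place. Next I'll carry it above the nest.

carry_out:
  steps:
    - {"tx": 0, "ty": -0.3, "tz": 0, "twist": 0, "gripper": 255}
    - {"tx": 0, "ty": -0.5, "tz": 0, "twist": 0, "gripper": 255}
    - {"tx": 0, "ty": -0.65, "tz": 0, "twist": 0, "gripper": 255}
    - {"tx": 0, "ty": -0.65, "tz": 0, "twist": 0, "gripper": 255}
    - {"tx": 0.02, "ty": -0.65, "tz": 0, "twist": 0, "gripper": 255}
    - {"tx": 0, "ty": -0.65, "tz": 0, "twist": 0, "gripper": 255}
    - {"tx": 0, "ty": -0.65, "tz": 0, "twist": 0, "gripper": 255}
    - {"tx": 0, "ty": -0.5, "tz": 0, "twist": 0, "gripper": 255}
    - {"tx": 0, "ty": -0.33, "tz": 0, "twist": 0, "gripper": 255}
    - {"tx": 0, "ty": 0, "tz": 0, "twist": 0, "gripper": 255}

```text
time: 19.25
tcp_pos: [483.5, 14.5, 154.5]
tcp_rot: [-3.137, -0.154, 0.005]
force: [-0.3, 0.3, -2.1]
opening: 33.7
grip_force: 30.0
```

carry_out:
  steps:
    - {"tx": 0, "ty": 0, "tz": 0, "twist": 0.5, "gripper": 255}
    - {"tx": 0, "ty": 0, "tz": 0, "twist": 0.53, "gripper": 255}
    - {"tx": 0, "ty": 0, "tz": 0.2, "twist": 0, "gripper": 255}
    - {"tx": 0, "ty": 0, "tz": 0.3, "twist": 0, "gripper": 255}
    - {"tx": 0, "ty": 0, "tz": 0.2, "twist": 0, "gripper": 255}
    - {"tx": 0, "ty": 0, "tz": 0, "twist": 0, "gripper": 255}
    - {"tx": 0, "ty": 0, "tz": 0, "twist": 0, "gripper": 255}
    - {"tx": 0, "ty": 0, "tz": 0, "twist": 0, "gripper": 255}
    - {"tx": 0, "ty": 0, "tz": 0, "twist": 0, "gripper": 255}
    - {"tx": 0, "ty": 0, "tz": 0, "twist": 0, "gripper": 255}

```text
time: 20.5
tcp_pos: [485.7, 12.4, 113.7]
tcp_rot: [3.141, -0.077, 0.001]
force: [0.2, 0.3, -0.7]
opening: 34.0
grip_force: 30.0
```

```bash
python3 - <<'E'
from h import *
_,c=load('w5'); a=ray(c,319,190,162)-np.array([513.1,-280,0]); t=np.radians(5.43); print('ear along x',a[0]*np.cos(t)+a[1]*np.sin(t),'across',-a[0]*np.sin(t)+a[1]*np.cos(t))
s=arm.state(); p=s['tcp_pos']; print(p.round(1),s['time'],s['opening'],s['force'],np.degrees(np.arctan2(*Rn.from_rotvec(s['tcp_rot']).as_matrix()[[1,0],0]))); print(tool(486.7-p[0],11.8-p[1],95-p[2]).round(3))
E
```

```text
ear along x 30.215173180932506 across -0.8096098715216291
[485.7  12.4 113.7] 20.5 33.95087189695067 [ 0.19458274  0.31378895 -0.67085048] -2.8059863958486977
[0.017 0.01  0.311]
```

carry_out:
  steps:
    - {"tx": 0.017, "ty": 0.01, "tz": 0.1, "twist": 0, "gripper": 255}
    - {"tx": 0, "ty": 0, "tz": 0.1, "twist": 0, "gripper": 255}
    - {"tx": 0, "ty": 0, "tz": 0.1, "twist": 0, "gripper": 255}
    - {"tx": 0, "ty": 0, "tz": 0.05, "twist": 0, "gripper": 255}
    - {"tx": 0, "ty": 0, "tz": 0.03, "twist": 0, "gripper": 255}
    - {"tx": 0, "ty": 0, "tz": 0.03, "twist": 0, "gripper": 255}
    - {"tx": 0, "ty": 0, "tz": 0.03, "twist": 0, "gripper": 255}
    - {"tx": 0, "ty": 0, "tz": 0, "twist": 0, "gripper": 255}
    - {"tx": 0, "ty": 0, "tz": 0, "twist": 0, "gripper": 255}
    - {"tx": 0, "ty": 0, "tz": 0, "twist": 0, "gripper": 255}

```text
time: 21.75
tcp_pos: [486.6, 11.8, 87.1]
tcp_rot: [3.141, -0.077, 0.0]
force: [0.3, -0.9, -1.0]
opening: 33.8
grip_force: 30.0
```

carry_out:
  steps:
    - {"tx": 0, "ty": 0, "tz": 0.02, "twist": 0, "gripper": 255}
    - {"tx": 0, "ty": 0, "tz": 0.02, "twist": 0, "gripper": 255}
    - {"tx": 0, "ty": 0, "tz": 0.02, "twist": 0, "gripper": 255}
    - {"tx": 0, "ty": 0, "tz": 0.02, "twist": 0, "gripper": 255}
    - {"tx": 0, "ty": 0, "tz": 0.02, "twist": 0, "gripper": 255}
    - {"tx": 0, "ty": 0, "tz": 0, "twist": 0, "gripper": 255}
    - {"tx": 0, "ty": 0, "tz": 0, "twist": 0, "gripper": 255}
    - {"tx": 0, "ty": 0, "tz": 0, "twist": 0, "gripper": 255}
    - {"tx": 0, "ty": 0, "tz": 0, "twist": 0, "gripper": 255}
    - {"tx": 0, "ty": 0, "tz": 0, "twist": 0, "gripper": 255}

```text
time: 23.0
tcp_pos: [486.6, 11.8, 81.4]
tcp_rot: [3.141, -0.077, 0.001]
force: [-0.9, 0.2, 6.6]
opening: 33.6
grip_force: 30.0
```

The force matches the spring at about 4 mm of travel, so I'll continue down.

carry_out:
  steps:
    - {"tx": 0, "ty": 0, "tz": 0.02, "twist": 0, "gripper": 255}
    - {"tx": 0, "ty": 0, "tz": 0.02, "twist": 0, "gripper": 255}
    - {"tx": 0, "ty": 0, "tz": 0.02, "twist": 0, "gripper": 255}
    - {"tx": 0, "ty": 0, "tz": 0.01, "twist": 0, "gripper": 255}
    - {"tx": 0, "ty": 0, "tz": 0.01, "twist": 0, "gripper": 255}
    - {"tx": 0, "ty": 0, "tz": 0, "twist": 0, "gripper": 255}
    - {"tx": 0, "ty": 0, "tz": 0, "twist": 0, "gripper": 255}
    - {"tx": 0, "ty": 0, "tz": 0, "twist": 0, "gripper": 255}
    - {"tx": 0, "ty": 0, "tz": 0, "twist": 0, "gripper": 255}
    - {"tx": 0, "ty": 0, "tz": 0, "twist": 0, "gripper": 255}

```text
time: 24.25
tcp_pos: [486.6, 11.8, 77.2]
tcp_rot: [3.14, -0.077, 0.001]
force: [-2.0, 0.5, 12.1]
opening: 33.6
grip_force: 30.0
```

carry_out:
  steps:
    - {"tx": 0, "ty": 0, "tz": 0.01, "twist": 0, "gripper": 255}
    - {"tx": 0, "ty": 0, "tz": 0, "twist": 0, "gripper": 255}
    - {"tx": 0, "ty": 0, "tz": 0.01, "twist": 0, "gripper": 255}
    - {"tx": 0, "ty": 0, "tz": 0, "twist": 0, "gripper": 255}
    - {"tx": 0, "ty": 0, "tz": 0, "twist": 0, "gripper": 255}
    - {"tx": 0, "ty": 0, "tz": 0, "twist": 0, "gripper": 255}
    - {"tx": 0, "ty": 0, "tz": 0, "twist": 0, "gripper": 255}
    - {"tx": 0, "ty": 0, "tz": 0, "twist": 0, "gripper": 255}
    - {"tx": 0, "ty": 0, "tz": 0, "twist": 0, "gripper": 255}
    - {"tx": 0, "ty": 0, "tz": 0, "twist": 0, "gripper": 255}

```text
time: 25.5
tcp_pos: [486.6, 11.8, 77.2]
tcp_rot: [3.14, -0.077, 0.002]
force: [-3.6, 0.2, 23.3]
opening: 34.2
grip_force: 30.0
```

TCP z stayed at 77.2 while the force rose to 23 N, so the ears are firmly on the stops. I'll take one last check picture.

```bash
python3 - <<'E'
from h import *
im,c=grab('side','s3'); cv2.imwrite('pics/s3c.png',cv2.resize(im[120:340,230:430],None,fx=2.7,fy=2.7)[:,:,::-1]); s=arm.state(); print(s['force'].round(1),s['tcp_pos'].round(1))
E
```

```text
[-4.   0.4 22.3] [486.7  11.8  77.2]
```

View pics/s3c.png

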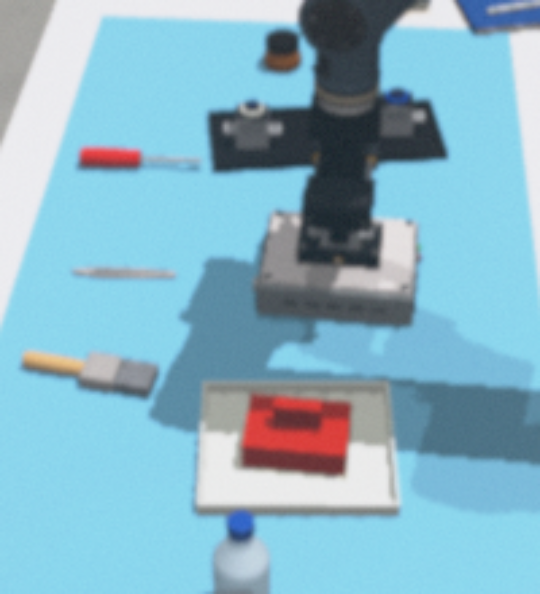

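The crop shows the cover upright near the centre of the white tray at about (297,432), the module held in the nest at (340,245), and everything else in place.

```bash
python3 -c "
from rig import arm
print(arm.close_job())"
```

```text
the job is handed in; nothing more can be done
None
```

The job is handed in: the dust cover is standing upright in the white tray, and the orange-ring module is seated in the nest and held down on both stops at about 22 N; the hand-in returned no verdict.

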